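# Shut, pin and squeeze the clamshell gluing jig

## Robot

A 6-joint arm with a two-finger parallel gripper is mounted at the origin on the work surface; the furniture and walls round the work are solid. World frame = base frame: x ahead of the robot, y to its left, z up, the work surface at z = 0. Lengths are in m, angles in degrees, forces in N, time in s.
With the tool pointing down it reaches from about 0.4 to 0.825 m from the base axis. Payload 7 kg.
Tool frame: the origin (TCP) lies midway between the tips of the shut fingers; the grasp point (between the pads) lies r.grip_depth behind it (r.grip_depth is the distance from the TCP to the grasp point, in m); z points along the fingers, y is the direction in which the jaws open and shut (so a half turn about z gives the same grasp; the last joint's range is limited). The gripper opens to 88 mm and grips with 3 to 60 N. Pads are 19 mm wide; open, the fingers measure 130 mm over their backs; the gripper's body (78 mm by 193 mm) begins 47 mm behind the grasp point.
Start: joints at [-58.78, 20.546, 0.682, 0, -70.136, -16.507], TCP at [0.171, -0.653, 0.227] pointing down, gripper open.
Joint ranges: [-176.03, 176.03], [-82.01, 121.73], [-58.28, 71.71], [-173.87, 95.51], [-174.79, -0.11], [-173.66, 173.66]. Speed limits (degrees/s): [136.94, 136.94, 172.46, 180, 180, 180].

## Interface

Orientations are given as [roll, pitch, yaw] about the fixed x, y, z axes, in that order (R = Rz(yaw) Ry(pitch) Rx(roll)).
In Python, from plant import r, imaging, close_job gives the robot as it stands.
- The arm moves only by the tool step_arm, never from a script. Its argument "commands" is a list of rows, each a list of 2 entries, a list of its own where there are three numbers: the shift along the tool's x, y, z in mm, then the turn about the tool's z in degrees. In form: [[[x, y, z], twist], ...]. A call has 1 to 20 rows; each row shifts and turns the commanded pose from where the row before left it, along the tool's axes as they then stand; what a row does not reach is not made up. A row lasts 1/8 s, in which the tool goes at most 62.5 mm and 10.7 degrees, less where a joint would pass 70% of its speed; a pose out of reach is approached as far as the arm can. A call with a gripper value outside its range is refused whole. "gripper" is the closure, from 0 (fully open) to 1 (shut), set as the call begins (left out, the last holds). The fingers move at their own pace and stop on an object; "grip_force" is the grip in N (left out, the last holds). Time passes only in rows, so rows that do not move let the fingers close. It gives the time, the measured TCP pose, the force and the opening at its end, in the units of the state.
- r.get_state(): the state, without advancing time (a new reading comes with each control period).
- imaging.capture(name): name is "side" or "top" or "wrist"; returns a dict with "img" (400x640x3 uint8, red, green, blue), "z_map" (400x640 float32, m along the optical axis (not along the pixel's ray), 0 where there is no reading), "vfov" (degrees; the focal length in pixels is half the picture's height over the tangent of half this angle, whatever the lens; pixels are square), "cx", "cy" (the principal point, pixels), "D" ([k1, k2, p1, p2, k3] as OpenCV has them; the pictures are not rectified), "extrinsics" (4x4, takes a point from camera to world coordinates); the wrist camera has in their place "T_tool_cam" (4x4, takes a point from camera to tool coordinates, whose origin is the TCP and whose axes are the flange's). Camera axes: x right, y down, z forward; pixel columns grow to the right and rows downward; lengths in m; the calibration is good to about 2 mm. A picture is of the moment at which its call begins: read the wrist's pose just before it.
- close_job(): hands the job in, once; it reports no verdict.
The state is a dict: "time_s": time; "joints": joint angles; "qd": joint speeds; "joint_torque": joint torques, N m; "tcp_pos": TCP position; "eef_rot": TCP orientation; "contact_force": force on the tool from outside, world axes, zero at the start; "moment": the same for the moment, N m; "gripper_width": finger opening in m.
Only numpy, scipy, OpenCV 4.12 (cv2) and the standard library are available. Lean on these libraries where they do the work, as an engineer would, in place of code of your own. Each camera call takes 0.05 s, during which the arm holds its last target.

## Task

Swing the open half of the yellow clamshell jig shut round the green model tank, then take the red-headed pin from its wooden stand and push it fully down through the lined-up lug holes. Let go of the pin and pinch the two black pads between the fingers so that the halves are pressed firmly together, and finish while still holding that squeeze; leave the jars, boxes, tin, canister and wagon around it where they are.

Things in the scene. Friction and masses are not known exactly. Their poses are not given: they have to be found in the camera images.
- jig: Clamshell jig fixed to the table: dark base 150x80 mm, top at z 18; two yellow half shells, tops at z 72, on a vertical hinge round a green model tank 33 mm across, up to z 85. Origin under the tank's axis, at z 0 (table left of y = 0.02 m: z 7). x runs from pin lugs (-46) to hinge (+42); halves meet at y = 0, the fixed one at -y; the other swings out to +y. Shut: 54 across the pads.
- leaf (a joint): vertical hinge of the moving half: 0 = fully shut (hard stop), grows as it swings out toward jig +y, up to 1.3 rad; seen from above it opens clockwise about the hinge. Stiff with friction (about 0.06 N m): it stays where it is left.
- jig_hinge (a point): hinge axis, at jig x +42 mm, y 0, z 72 mm
- jig_hole (a point): centre of the pin hole's mouth on top of the upper lug, at jig x -46 mm, y 0, z 72 mm. Holes are 11 mm wide and vertical; lugs 25x25 mm: fixed ones at z 58 to 72 and 18 to 34 mm, the moving half's lug between them at z 38 to 54 mm; its hole lines up only when the half is shut.
- pad_fixed (a point): black squeeze pad on the outside of the fixed half, 38 mm along jig x, 42 mm tall (z 24 to 66 mm). This point: centre of its outer face, at jig (0, -27, 45) mm; the outer face looks to its own -y
- pad_leaf (a point): the same black pad on the outside of the moving half; this point: centre of its outer face, 42 mm from the hinge axis along the half and 27 mm off its meeting plane (jig (0, +27, 45) mm when shut); the outer face looks to its own +y
- pin: steel pin with red head, 60 g, standing upright in its stand at first. Origin: tip of the shank; z runs up to the head. Shank 8 mm across, 52 mm long, tapered tip; collar 18 mm across from 52 to 56 mm; red grip 16 mm across from 56 to 74 mm. Fully home, the collar rests on the upper lug, tip at z 20 mm.
- pin_tip (a point): tip of the pin's shank
- pin_stand: fixed wooden block 50x50 mm, 62 mm tall, with an 11 mm hole in the middle in which the pin stands up to its collar (pin tip at z 10 mm). Origin: centre of its underside, at z 0
- paint_jar_green: small paint jar with green band and white lid, 35 mm across, 45 tall, bystander; origin under its centre
- paint_jar_brown: small paint jar with brown band and white lid, 35 mm across, 45 tall, bystander; origin under its centre
- box_car: dark red model box car, 49x153x66 mm, bystander; origin under its centre
- lamp_box: small brown card box, 50x70x22 mm, bystander; origin under its centre
- film_can: black film canister, 35 mm across, 54 tall, bystander; origin under its centre
- nail_tin: flat brown tin, 64x98x28 mm, bystander; origin under its centre

How it is judged (in metres and radians):
On the way, in this order (a step that is already met when the one before it is completed fails the run):
1. the moving half is swung shut while the pin is still out (value of joint leaf below 0.05 rad and horizontal distance between pin_tip and jig_hole above 0.03 m), for 0.2 s.
2. the pin is fully down through the lug holes of both shut halves (z of pin_tip in the frame of jig below 0.024 m and horizontal distance between pin_tip and jig_hole below 0.005 m and angle between the z axis of pin and the z axis of jig, either way round below 0.1 rad and value of joint leaf below 0.06 rad), for 0.2 s.
At the end, for the whole second after the job is handed in: The pin is home (tip within 4 mm of its seated height, within 5 mm of the hole axis, upright within 0.1 rad), the halves are shut within 0.03 rad, the pin is let go, and the fingers press on both black pads (jig_c0 and leaf_c0) with more than 5 N each (z of pin_tip in the frame of jig below 0.024 m and horizontal distance between pin_tip and jig_hole below 0.005 m and angle between the z axis of pin and the z axis of jig, either way round below 0.1 rad and value of joint leaf below 0.03 rad and contact force between the fingers and jig_c0 above 5 N and contact force between the fingers and leaf_c0 above 5 N and contact force between the fingers and pin below 0.5 N); the arm keeps its last pose, push and grip.
It fails at once if a bystander is shifted by more than 30 mm (distance of any of paint_jar_green, paint_jar_brown, box_car, lamp_box, film_can, nail_tin from where it was at the start of the episode above 0.03 m).
It also fails if it takes over 66 s, if anything falls off the work surface, if the arm or the gripper's body presses on something with over 40 N, if the wrist force passes 120 N, or if a joint passes its speed limit or range.

## Working session

There is one attempt and no reset: what is moved stays moved. The work goes in short steps, Python scripts to look and compute and a tool call to move; the robot and the scene stay as the last step left them, time stands still between calls to the robot, and variables do not carry over. Pictures are saved under pics/ and viewed, and the job is handed in when it is done.

Besides the shell and the picture viewer there is one more tool, called as a command line: name --argument value ..., lists and objects as JSON in quotes. step_arm: Moves the arm, as the interface text tells. Its arguments: {"type":"object","properties":{"commands":{"type":"array","items":{"type":"array"}},"gripper":{"type":"number"},"grip_force":{"type":"number"}},"required":["commands"]}

```bash
ls; mkdir -p pics; python3 - <<'E'
from plant import r, imaging
import cv2
s=r.get_state(); print(s); print(r.grip_depth)
for n in ["side","top","wrist"]:
    c=imaging.capture(n)
    print(n,c["vfov"],c["cx"],c["cy"],c["D"],c.get("extrinsics",c.get("T_tool_cam")))
    cv2.imwrite(f"pics/{n}0.png",c["img"][:,:,::-1])
    import pickle; pickle.dump(c,open(f"{n}0.pkl","wb"))
E
```

```text
pics
{'time_s': 0.0, 'joints': array([-5.87807288e+01,  2.05914393e+01,  6.30926518e-01, -2.17046101e-02,
       -7.01338832e+01, -1.65063375e+01]), 'qd': array([-0.08245617, -0.00116301, -0.08596709,  0.00114858, -0.04917067,
       -0.04423728]), 'joint_torque': array([ 3.51971694e-04, -5.82717919e+01,  2.93067473e+01,  6.99775279e+00,
        6.99288736e-03, -1.31287738e-04]), 'tcp_pos': array([ 0.17127704, -0.65238304,  0.22559602]), 'eef_rot': array([ 1.79903697e+02, -7.26026996e-03, -1.65294453e+02]), 'contact_force': array([-1.01552151,  0.71171365, -0.10958117]), 'moment': array([-0.00052825, -0.02519195, -0.04321852]), 'gripper_width': 0.08790937152270417}
0.0188
side 53.35005626377117 313.18521025205354 196.12428760366763 [-0.0164561  0.         0.         0.         0.       ] [[ 0.91304942 -0.17233056  0.36965245  0.01582845]
 [-0.40757889 -0.3525635   0.84236478 -1.27170779]
 [-0.01483924 -0.91978321 -0.3921462   0.62781607]
 [ 0.          0.          0.          1.        ]]
top 46.28304829540418 317.991620026777 202.9970059219424 [-0.04119158  0.          0.          0.          0.        ] [[ 0.43266576 -0.70645644  0.56010681 -0.52606523]
 [-0.90150161 -0.34573932  0.2603059  -0.57393071]
 [ 0.00975617 -0.61756265 -0.78646119  1.58304767]
 [ 0.          0.          0.          1.        ]]
wrist 67.62228011938785 325.98599883810056 202.22407333911354 [-0.02648554  0.          0.          0.          0.        ] [[-1.01125416e-03 -9.60856375e-01 -2.77045130e-01  7.52957307e-02]
 [ 9.99998697e-01 -1.32023201e-03  9.28731377e-04  1.12810124e-05]
 [-1.25814131e-03 -2.77043829e-01  9.60856458e-01 -1.59453911e-01]
 [ 0.00000000e+00  0.00000000e+00  0.00000000e+00  1.00000000e+00]]
```

View pics/side0.png

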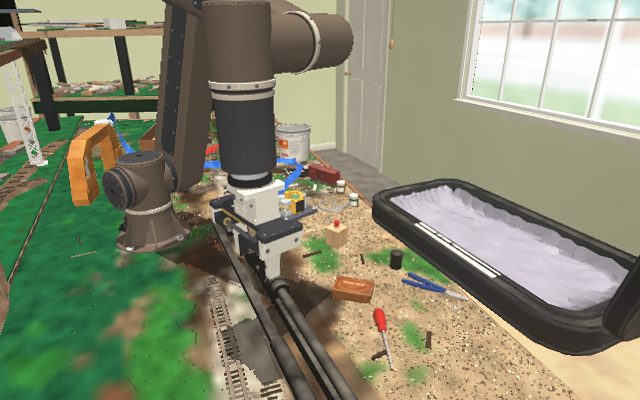

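View pics/top0.png

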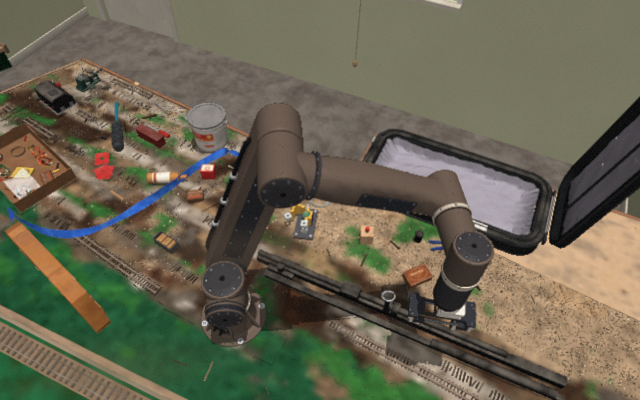

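View pics/wrist0.png

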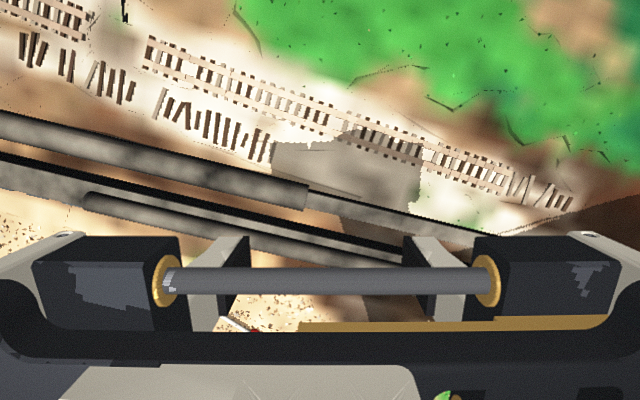

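```bash
cat > h.py <<'E'
import numpy as np, cv2, pickle
from scipy.spatial.transform import Rotation as R
def K(c):
    f=200/np.tan(np.radians(c["vfov"]/2)); return np.array([[f,0,c["cx"]],[0,f,c["cy"]],[0,0,1.]])
def toolT(s):
    T=np.eye(4); T[:3,:3]=R.from_euler('xyz',s["eef_rot"],degrees=True).as_matrix(); T[:3,3]=s["tcp_pos"]; return T
def ext(c,s=None):
    return c["extrinsics"] if "extrinsics" in c else toolT(s)@c["T_tool_cam"]
def rays(c,uv):
    p=cv2.undistortPoints(np.array(uv,float).reshape(-1,1,2),K(c),np.array(c["D"],float)).reshape(-1,2)
    return np.c_[p,np.ones(len(p))]
def depthpt(c,uv,s=None):
    uv=np.array(uv).reshape(-1,2); d=rays(c,uv); z=c["z_map"][uv[:,1].round().astype(int),uv[:,0].round().astype(int)]
    E=ext(c,s); return (d*z[:,None])@E[:3,:3].T+E[:3,3]
def plane(c,uv,z,s=None):
    E=ext(c,s); d=rays(c,uv)@E[:3,:3].T; o=E[:3,3]; return o+d*((z-o[2])/d[:,2])[:,None]
def proj(c,P,s=None):
    E=np.linalg.inv(ext(c,s)); P=np.array(P,float).reshape(-1,3)
    return cv2.projectPoints(P,cv2.Rodrigues(E[:3,:3])[0],E[:3,3],K(c),np.array(c["D"],float))[0].reshape(-1,2)
def grab(n,tag):
    from plant import r,imaging
    s=r.get_state(); c=imaging.capture(n); pickle.dump((c,s),open(f"{tag}.pkl","wb"))
    cv2.imwrite(f"pics/{tag}.png",c["img"][:,:,::-1]); return c,s
def crop(c,x0,x1,y0,y1,k,name):
    im=c["img"][y0:y1,x0:x1,::-1]; cv2.imwrite("pics/"+name,cv2.resize(im,None,fx=k,fy=k,interpolation=cv2.INTER_CUBIC))
E
python3 - <<'E'
from h import *
t=pickle.load(open("top0.pkl","rb")); s=pickle.load(open("side0.pkl","rb"))
crop(t,270,450,180,300,4,"top0c.png"); crop(s,250,470,160,310,3,"side0c.png")
print(depthpt(t,[(300,220),(367,228),(367,240),(418,275)])); print(depthpt(s,[(337,223),(337,240),(297,205)]))
E
```

```text
[[ 0.47309263 -0.02899106  0.02144201]
 [ 0.51531839 -0.30361346  0.08162313]
 [ 0.49240396 -0.31731302  0.03684412]
 [ 0.43367774 -0.54969046  0.03061318]]
[[ 0.51525186 -0.31052154  0.07696271]
 [ 0.50244947 -0.33625234  0.03415963]
 [ 0.47536175 -0.08182788  0.05173187]]
```

View pics/top0c.png

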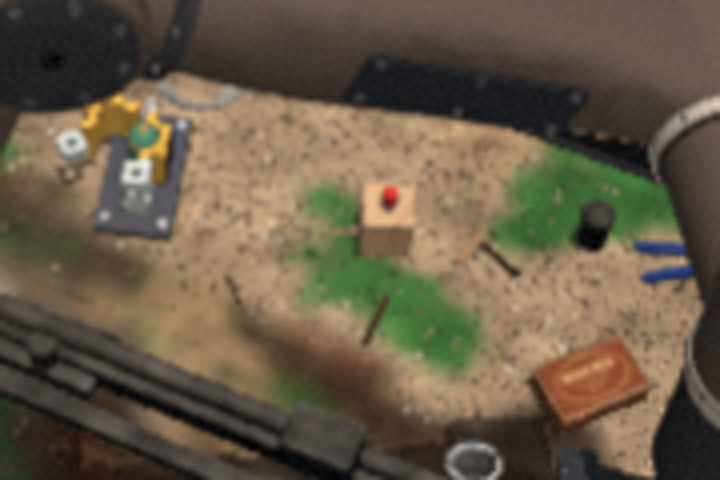

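View pics/side0c.png

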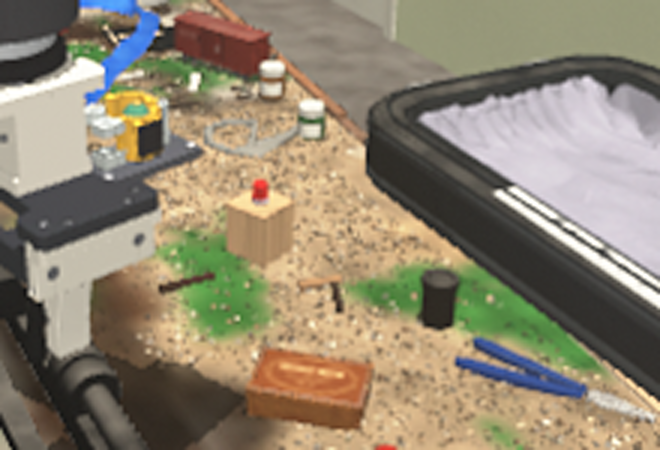

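step_arm --commands '[[[-20, 20, -10], 0], [[-34, 39, -6], 0], [[-34, 39, -6], 0], [[-34, 39, -6], 0], [[-34, 39, -6], 0], [[-34, 39, -6], 0], [[-34, 39, -6], 0], [[-34, 39, -6], 0], [[-34, 39, -6], 0], [[-34, 39, -6], 0], [[-14, 19, 0], 0], [[0, 0, 0], 0], [[0, 0, 0], 0]]' --gripper 0

```text
time_s: 1.78
tcp_pos: [0.401, -0.1894, 0.2904]
eef_rot: [180.0, -0.0, -165.3]
contact_force: [0.1, 0.0, -0.3]
gripper_width: 0.0876
```

```bash
python3 - <<'E'
from h import *
c,s=grab("wrist","w1"); print(s["time_s"],s["tcp_pos"],s["eef_rot"],s["joints"],s["contact_force"])
E
```

```text
1.775 [ 0.40097188 -0.18939321  0.29042183] [ 1.79994188e+02 -2.11515512e-02 -1.65263248e+02] [ 3.44050604e-01 -4.28529027e+00 -2.06029325e+01 -3.87996171e-04
 -7.37042902e+01 -7.56071906e+01] [ 0.08753223  0.00366602 -0.26023149]
```

View pics/w1.png

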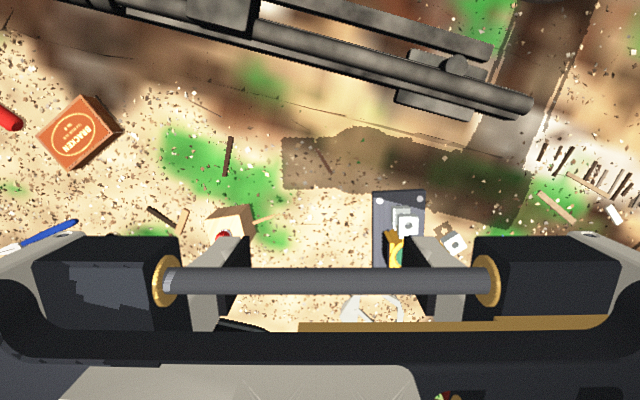

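step_arm --commands '[[[-20, 0, 0], 0], [[-40, 5, 0], 0], [[-40, 5, 0], 0], [[-40, 5, 0], 0], [[-20, 5, 0], 0], [[0, 0, 0], 0], [[0, 0, 0], 0]]'

```text
time_s: 2.7
tcp_pos: [0.5503, -0.1297, 0.2904]
eef_rot: [180.0, -0.0, -165.3]
contact_force: [0.0, -0.5, 0.2]
gripper_width: 0.0876
```

```bash
python3 - <<'E'
from h import *
c,s=grab("wrist","w2"); print(s["time_s"],s["tcp_pos"],s["eef_rot"],s["joints"],s["contact_force"])
crop(c,150,500,60,240,2,"w2c.png")
E
```

```text
2.7 [ 0.55033767 -0.12970054  0.29040562] [ 1.79992198e+02 -3.28074722e-02 -1.65313973e+02] [ 6.56599840e+00  8.21001184e+00 -7.53198620e+00 -3.21009103e-03
 -7.42915826e+01 -8.18791036e+01] [ 0.03250346 -0.51903705  0.23571869]
```

View pics/w2.png

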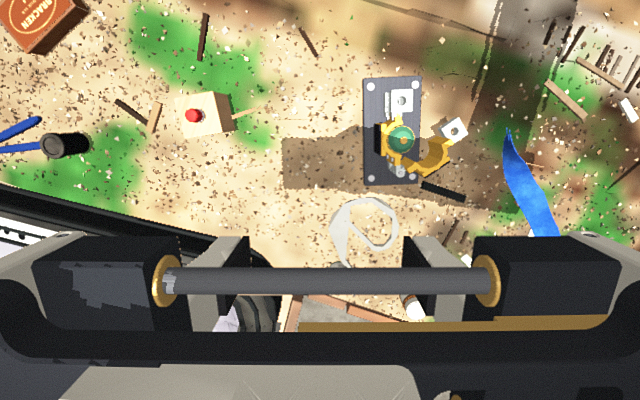

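View pics/w2c.png

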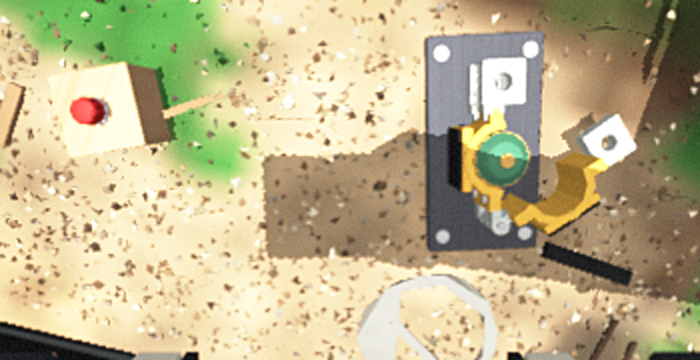

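```bash
python3 - <<'E'
from h import *
c,s=pickle.load(open("w2.pkl","rb"))
f=lambda x,y:(150+x/2,60+y/2)
print("hole",plane(c,[f(503,81)],.072,s), "depth",depthpt(c,[f(490,70)],s))
cor=plane(c,[f(427,37),f(543,31),f(535,245),f(429,250)],.018,s); print("corners\n",cor,cor.mean(0))
sc=plane(c,[f(441,54),f(531,48),f(525,233),f(442,236)],.018,s); print("screws\n",sc,sc.mean(0))
for P in(cor,sc):
    v=(P[3]+P[2]-P[0]-P[1]); print(np.degrees(np.arctan2(v[1],v[0])), np.linalg.norm(v/2))
    v=(P[1]+P[2]-P[0]-P[3]); print(np.degrees(np.arctan2(v[1],v[0]))-90, np.linalg.norm(v/2))
hsv=cv2.cvtColor(c["img"],cv2.COLOR_RGB2HSV)
m=(((hsv[...,0]<8)|(hsv[...,0]>172))&(hsv[...,1]>170)&(hsv[...,2]>90)).astype(np.uint8)
m[:90]=0;m[140:]=0;m[:,:170]=0;m[:,230:]=0
M=cv2.moments(m,True);u=(M["m10"]/M["m00"],M["m01"]/M["m00"]); print("red",u,M["m00"],plane(c,[u],.080,s),depthpt(c,[u],s))
print("stand top", plane(c,[f(50,75),f(127,63),f(143,142),f(70,157)],.062,s),plane(c,[f(50,75),f(127,63),f(143,142),f(70,157)],.062,s).mean(0))
g=((hsv[...,0]>60)&(hsv[...,0]<90)&(hsv[...,1]>90)).astype(np.uint8); g[:120]=0;g[160:]=0;g[:,:380]=0;g[:,420:]=0
M=cv2.moments(g,True);u=(M["m10"]/M["m00"],M["m01"]/M["m00"]); print("tank",u,plane(c,[u],.08,s))
print("leaf lug hole", plane(c,[f(608,142)],.054,s),"depth",depthpt(c,[f(608,130)],s))
print("depth table leaf side",depthpt(c,[f(640,220),f(650,170),f(600,320)],s))
E
```

```text
hole [[ 0.43630849 -0.06497158  0.072     ]] depth [[ 0.43247697 -0.07474752  0.07318186]]
corners
 [[ 0.41660992 -0.11169633  0.018     ]
 [ 0.3927773  -0.03694097  0.018     ]
 [ 0.53407431  0.00668952  0.018     ]
 [ 0.55759731 -0.06830791  0.018     ]] [ 0.47526471 -0.05256392  0.018     ]
screws
 [[ 0.42457766 -0.09940615  0.018     ]
 [ 0.40514063 -0.04127985  0.018     ]
 [ 0.5274075  -0.00348168  0.018     ]
 [ 0.54506317 -0.0620633   0.018     ]] [ 0.47554724 -0.05155774  0.018     ]
17.132794864390807 0.14769628480801283
17.5482723298213 0.07853096623997219
17.199268906346262 0.127057949703319
17.631556779598128 0.061230312877680985
red (195.32222222222222, 115.52222222222223) 90.0 [[ 0.51538183 -0.30003145  0.08      ]] [[ 0.51485645 -0.29792859  0.08514275]]
stand top [[ 0.50200984 -0.33509926  0.062     ]
 [ 0.48328414 -0.28962017  0.062     ]
 [ 0.52783197 -0.27224262  0.062     ]
 [ 0.54878358 -0.31634016  0.062     ]] [ 0.51547738 -0.30332555  0.062     ]
tank (400.3955773955774, 138.8918918918919) [[ 0.47987845 -0.05394526  0.08      ]]
leaf lug hole [[0.4525269  0.01718087 0.054     ]] depth [[0.4455929  0.01353268 0.05619332]]
depth table leaf side [[0.49727154 0.08349622 0.00278812]
 [0.46045249 0.07357291 0.00870715]
 [0.57991525 0.08149072 0.00572107]]
```

step_arm --commands '[[[4, 15, 0], -2.6], [[4, 40, 15], 0], [[4, 40, 25], 0], [[4, 40, 25], 0], [[4, 40, 25], 0], [[4, 30, 25], 0], [[0, 15, 25], 0], [[0, 0, 20], 0], [[0, 0, 0], 0], [[0, 0, 0], 0]]' --gripper 1 --grip_force 20

```text
time_s: 4.0
tcp_pos: [0.4634, 0.074, 0.1317]
eef_rot: [180.0, 0.1, -162.7]
contact_force: [-0.1, -0.3, 0.9]
gripper_width: 0.0006
```

```bash
cat >> h.py <<'E'
O=np.array([0.480,-0.052]); A=np.radians(17.3)
def jig(P):
    P=np.array(P); d=P[...,:2]-O; return np.stack([d[...,0]*np.cos(A)+d[...,1]*np.sin(A), -d[...,0]*np.sin(A)+d[...,1]*np.cos(A)],-1)*1000
E
python3 - <<'E'
from h import *
c,s=grab("wrist","w3"); print(s["time_s"],s["tcp_pos"],s["eef_rot"],s["contact_force"],s["gripper_width"],jig(s["tcp_pos"]))
E
```

```text
4.0 [0.46335646 0.07400265 0.13166398] [ 1.79994678e+02  8.44606916e-02 -1.62651620e+02] [-0.0708043  -0.2914149   0.89952435] 0.0006428992135340212 [ 21.57942583 125.25175679]
```

View pics/w3.png

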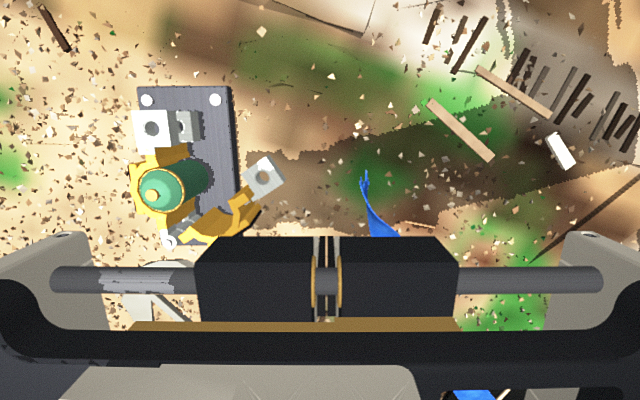

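```bash
python3 - <<'E'
from h import *
c,s=pickle.load(open("w3.pkl","rb"))
print("blue",depthpt(c,[(365,190),(380,225),(375,210)],s))
h=plane(c,[(152,129)],.072,s);print("hole",h,jig(h)); t=plane(c,[(159,190)],.085,s);print("tank",t,jig(t))
l=plane(c,[(264,177)],.054,s);print("leafhole",l,jig(l),depthpt(c,[(255,165)],s))
P=plane(c,[(137,88),(230,87),(147,100),(216,100)],.018,s);print(jig(P))
E
```

```text
blue [[0.44225891 0.10465843 0.02900075]
 [0.46926743 0.12865146 0.03104791]
 [0.46283534 0.12535074 0.00754241]]
hole [[ 0.4365919  -0.06520769  0.072     ]] [[-45.37198777   0.29828864]]
tank [[ 0.474979   -0.04724112  0.085     ]] [[-3.37867858  6.03670895]]
leafhole [[0.45139722 0.01813747 0.054     ]] [[-6.45169331 75.47025429]] [[0.44380513 0.00909374 0.05514529]]
[[-78.07615532 -38.42014432]
 [-78.11629497  42.93820168]
 [-68.05603414 -31.13363977]
 [-67.52425999  29.79342495]]
```

step_arm --commands '[[[0, -7, 10], 0], [[0, 0, 25], 0], [[0, 0, 25], 0], [[0, 0, 25], 0], [[0, 0, 15], 0], [[0, 0, 0], 0], [[3, -8, 0], 0], [[3, -8, 0], 0], [[6, -4, 0], 0], [[6, -4, 0], 0], [[7, -4, 0], 0], [[5, -5, 0], 0], [[5, -5, 0], 0], [[5, -6, 0], 0]]'

```text
time_s: 5.8
tcp_pos: [0.4398, 0.0129, 0.0305]
eef_rot: [180.0, -0.0, -162.7]
contact_force: [-0.4, 1.4, 0.5]
gripper_width: 0.0006
```

```bash
python3 - <<'E'
from h import *
c,s=grab("wrist","w4"); print(s["time_s"],s["tcp_pos"],s["eef_rot"],s["contact_force"],s["gripper_width"],jig(s["tcp_pos"]))
c,s=grab("top","t4");crop(c,250,410,150,270,4,"t4c.png")
E
```

```text
5.8 [0.43977862 0.0129427  0.03052021] [ 1.79998517e+02 -1.17426401e-02 -1.62680299e+02] [-0.39711137  1.3638666   0.47494324] 0.0006029715127718673 [-19.08946942  73.96556997]
```

View pics/w4.png

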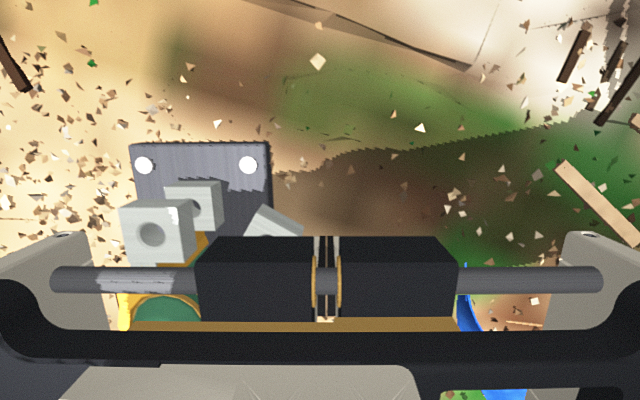

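View pics/t4c.png

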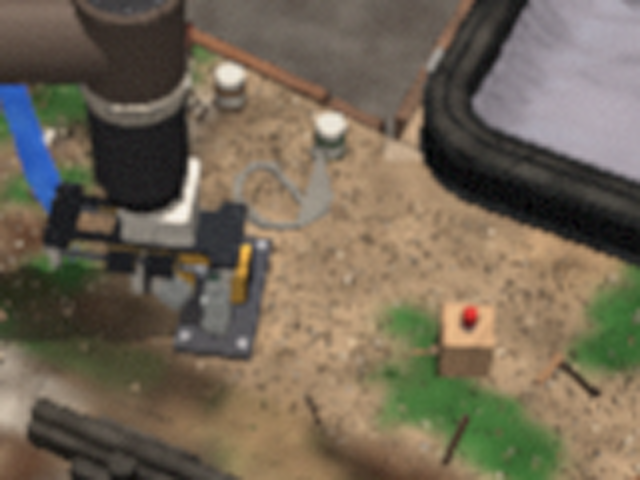

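step_arm --commands '[[[4, -6, 0], 0], [[4, -6, 0], 0], [[3, -7, 0], 0], [[2, -6, 0], 0], [[2, -6, 0], 0], [[0, 0, 0], 0]]'

```text
time_s: 6.65
tcp_pos: [0.435, -0.0212, 0.0305]
eef_rot: [-180.0, -0.0, -162.7]
contact_force: [0.2, 0.0, 0.3]
gripper_width: 0.0003
```

```bash
python3 - <<'E'
from h import *
c,s=grab("wrist","w5"); print(s["time_s"],s["tcp_pos"],s["eef_rot"],s["contact_force"],s["gripper_width"],jig(s["tcp_pos"]))
E
```

```text
6.65 [ 0.43498025 -0.02120667  0.03053059] [-1.79995577e+02 -5.37010843e-03 -1.62730837e+02] [0.17976712 0.02648191 0.27091315] 0.00027830730026622637 [-33.82592918  42.78801077]
```

View pics/w5.png

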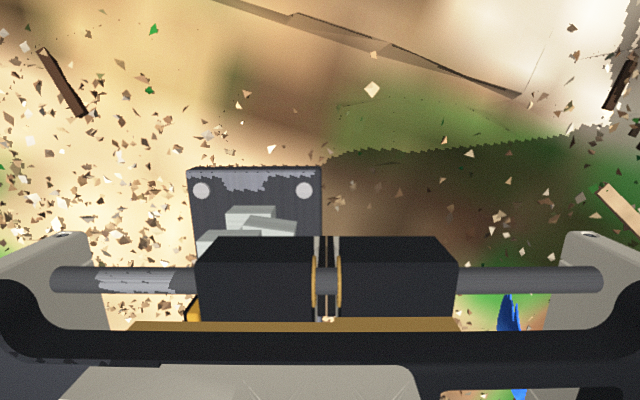

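step_arm --commands '[[[0, 8, 0], 0], [[0, 0, -25], 0], [[0, 0, -30], 0], [[0, 0, -30], 0], [[0, 0, -15], 0]]'

```text
time_s: 7.32
tcp_pos: [0.4332, -0.0123, 0.1322]
eef_rot: [180.0, 0.1, -162.6]
contact_force: [-0.3, 0.3, -1.0]
gripper_width: 0.0008
```

step_arm --commands '[[[-10, -15, 0], 0], [[-14, -20, 0], 0], [[-10, -16, 0], 0], [[0, 0, 0], 0], [[0, 0, 0], 0], [[0, 0, 0], 0]]' --gripper 0

```text
time_s: 8.07
tcp_pos: [0.4798, -0.0514, 0.1306]
eef_rot: [180.0, -0.0, -162.7]
contact_force: [0.2, 0.1, -0.5]
gripper_width: 0.055
```

```bash
python3 - <<'E'
from h import *
c,s=grab("wrist","w6"); print(s["time_s"],s["tcp_pos"],s["eef_rot"],s["contact_force"],s["gripper_width"],jig(s["tcp_pos"]))
E
```

```text
8.075 [ 0.47979106 -0.05137944  0.13055158] [ 1.79995797e+02 -9.12451245e-03 -1.62668651e+02] [ 0.22965081  0.06066463 -0.5111057 ] 0.05502323741554998 [-0.01494624  0.65462296]
```

View pics/w6.png

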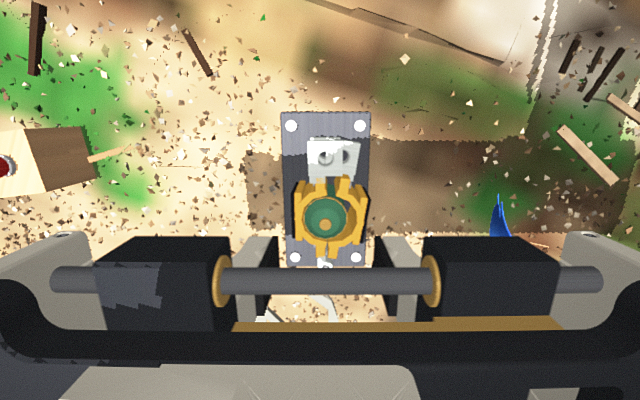

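step_arm --commands '[[[0, 0, 10], 0], [[0, 0, 10], 0], [[0, 0, 10], 0], [[0, 0, 5], 0], [[0, 0, 15], 0], [[0, 0, 20], 0], [[0, 0, 20], 0], [[0, 0, 8], 0], [[0, 0, 0], 0]]'

```text
time_s: 9.25
tcp_pos: [0.4801, -0.0517, 0.0322]
eef_rot: [-180.0, -0.1, -162.7]
contact_force: [0.4, 0.2, -0.1]
gripper_width: 0.0874
```

step_arm --commands '[[[0, 0, 0], 0], [[0, 0, 0], 0], [[0, 0, 0], 0], [[0, 0, 0], 0], [[0, 0, 0], 0], [[0, 0, 0], 0], [[0, 0, 0], 0], [[0, 0, 0], 0]]' --gripper 1 --grip_force 20

```text
time_s: 10.25
tcp_pos: [0.48, -0.0522, 0.0326]
eef_rot: [-180.0, -0.0, -162.7]
contact_force: [0.2, -5.0, 1.8]
gripper_width: 0.0539
```

```bash
python3 - <<'E'
from h import *
c,s=grab("wrist","w7"); print(s["time_s"],s["tcp_pos"],s["eef_rot"],s["contact_force"],s["gripper_width"],jig(s["tcp_pos"]))
crop(c,250,420,80,240,4,"w7c.png")
E
```

```text
10.25 [ 0.47995111 -0.05222515  0.03261875] [-1.79972989e+02 -4.45439238e-02 -1.62678740e+02] [ 0.19009752 -5.02085846  1.76963741] 0.05386503960974477 [-0.11362883 -0.20042851]
```

View pics/w7c.png

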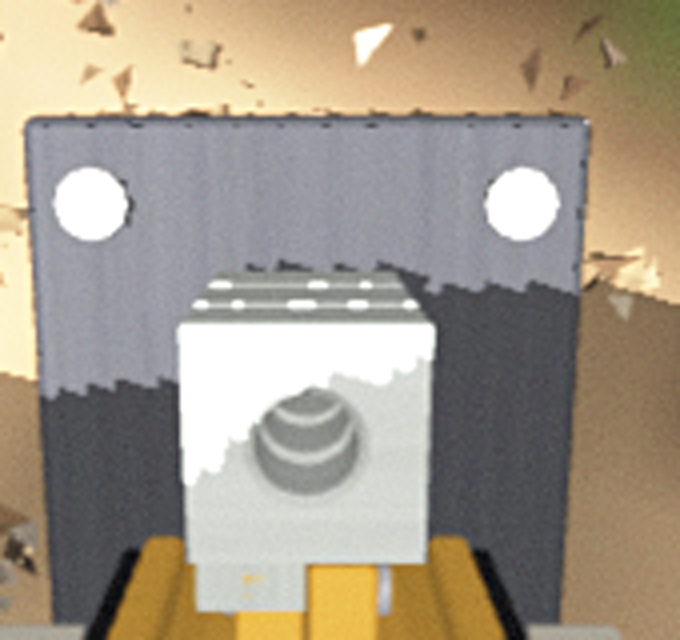

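```bash
python3 - <<'E'
from h import *
c,s=pickle.load(open("w7.pkl","rb"))
for uv in [(250+306/4,80+440/4)]:
    h=plane(c,[uv],.072,s);print("hole",h,jig(h), uv)
P=plane(c,[(250+25/4,80+120/4),(250+588/4,80+120/4)],.018,s); print(jig(P))
P=plane(c,[(250+180/4,80+322/4),(250+434/4,80+322/4)],.072,s); print("lug edge",jig(P))
P=plane(c,[(250+187/4,80+563/4),(250+425/4,80+563/4)],.072,s); print("lug edge",jig(P))
print("tcp px",proj(c,toolT(s)[:3,3],s), [proj(c,toolT(s)@np.array([x,0,0,1]) [:,None][:3,0] if 0 else (toolT(s)@np.array([x,0,0,1]))[:3],s)[0] for x in(.03,.05,.07)])
E
```

```text
hole [[ 0.4360278  -0.06552133  0.072     ]] [[-46.00383342   0.16658574]] (326.5, 190.0)
[[-78.90913525 -38.97856168]
 [-78.86274262  39.74478735]]
lug edge [[-58.23496807 -12.51580984]
 [-58.21622011  13.05718414]]
lug edge [[-32.53500998 -12.51784178]
 [-32.51148496  12.84908264]]
tcp px [[325.71829675 250.50531047]] [array([325.65007646, 201.03097831]), array([325.6009547 , 165.18674321]), array([325.54872888, 126.87038378])]
```

step_arm --commands '[[[0, 0, 0], 0], [[0, 0, 0], 0], [[0, 0, 0], 0], [[0, 0, -10], 0], [[0, 0, -20], 0], [[0, 0, -30], 0], [[0, 0, -30], 0], [[0, 0, -10], 0], [[0, -20, 0], 0], [[-4, -40, 0], 0], [[-4, -45, 0], 0], [[-4, -45, 0], 0], [[-4, -45, 0], 0], [[-4, -35, 0], 0], [[0, -18, 0], 0], [[0, 0, 0], 0], [[0, 0, 0], 0]]' --gripper 0

```text
time_s: 12.42
tcp_pos: [0.5726, -0.2816, 0.1324]
eef_rot: [180.0, -0.0, -162.7]
contact_force: [0.7, 0.7, -0.3]
gripper_width: 0.0878
```

```bash
python3 - <<'E'
from h import *
c,s=grab("wrist","w8"); print(s["time_s"],s["tcp_pos"],s["eef_rot"],s["contact_force"],s["gripper_width"],jig(s["tcp_pos"]))
crop(c,240,440,80,240,3.5,"w8c.png")
hsv=cv2.cvtColor(c["img"],cv2.COLOR_RGB2HSV)
m=(((hsv[...,0]<8)|(hsv[...,0]>172))&(hsv[...,1]>150)&(hsv[...,2]>80)).astype(np.uint8)
m[235:]=0
n,l,st,ce=cv2.connectedComponentsWithStats(m); print([(st[i],ce[i]) for i in range(1,n) if st[i][4]>60])
E
```

```text
12.425 [ 0.57263596 -0.28164549  0.13241693] [ 1.79967917e+02 -2.23238921e-02 -1.62675578e+02] [ 0.68734217  0.70986009 -0.27863561] 0.08778948453120498 [  20.15437995 -246.80411755]
[(array([308, 126,  23,  24, 164], dtype=int32), array([320.08536585, 138.75      ]))]
```

View pics/w8c.png

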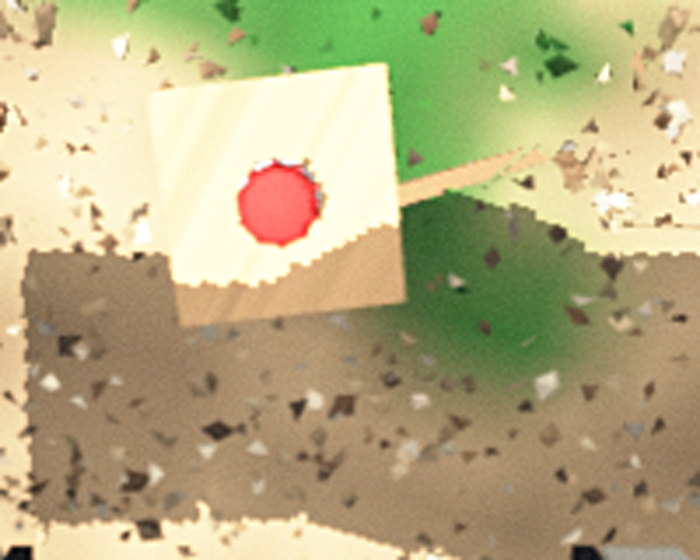

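View pics/w8.png

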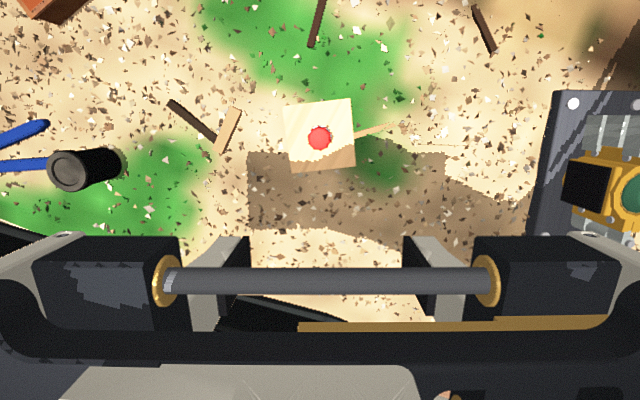

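```bash
python3 - <<'E'
from h import *
c,s=pickle.load(open("w8.pkl","rb"))
h=plane(c,[(240+279/3.5,80+204/3.5)],.084,s); P=plane(c,[(240+x/3.5,80+y/3.5) for x,y in [(150,95),(387,63),(406,300),(182,325)]],.062,s)
T=np.linalg.inv(toolT(s))
for q in (h[0],P.mean(0)): print(q,jig(q),(T@np.r_[q,1])[:3]*1000)
E
```

```text
[ 0.51575424 -0.30355525  0.084     ] [ -40.66946483 -250.80750502] [60.80667656 -4.00458549 48.43839101]
[ 0.51618603 -0.30334849  0.062     ] [ -40.19572731 -250.73850455] [60.32433795 -3.94810577 70.43823982]
```

step_arm --commands '[[[20, -2, 0], 0], [[25, -2, 5], 0], [[15.6, 0, 15], 0], [[0, 0, 20], 0], [[0, 0, 16], 0], [[0, 0, 8], 0], [[0, 0, 0], 0]]' --gripper 0

```text
time_s: 13.35
tcp_pos: [0.5162, -0.3041, 0.0681]
eef_rot: [180.0, -0.1, -162.7]
contact_force: [1.0, -0.7, 0.0]
gripper_width: 0.0876
```

step_arm --commands '[[[0, 0, 0], 0], [[0, 0, 0], 0], [[0, 0, 0], 0], [[0, 0, 0], 0], [[0, 0, 0], 0], [[0, 0, 0], 0], [[0, 0, 0], 0], [[0, 0, 0], 0], [[0, 0, 0], 0], [[0, 0, 0], 0], [[0, 0, 0], 0]]' --gripper 1 --grip_force 25

```text
time_s: 14.72
tcp_pos: [0.5165, -0.3043, 0.0685]
eef_rot: [180.0, -0.0, -162.7]
contact_force: [0.6, -0.2, 0.3]
gripper_width: 0.015
```

```bash
python3 - <<'E'
from h import *
c,s=grab("side","s9"); print(s["time_s"],s["tcp_pos"],s["eef_rot"],s["contact_force"],s["gripper_width"],jig(s["tcp_pos"]))
crop(c,260,420,150,270,4,"s9c.png")
E
```

```text
14.725 [ 0.51650003 -0.30429639  0.0685256 ] [ 1.79998813e+02 -3.50731801e-04 -1.62687225e+02] [ 0.55502307 -0.18505639  0.28725761] 0.015034475869195497 [ -40.17780514 -251.73689185]
```

View pics/s9c.png

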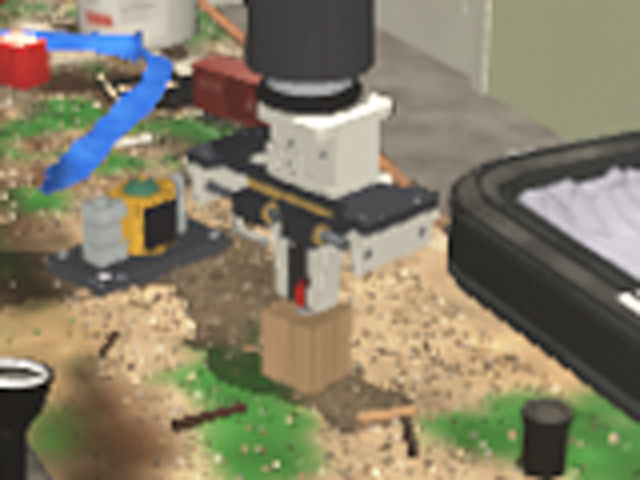

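step_arm --commands '[[[0, 0, -5], 0], [[0, 0, -10], 0], [[0, 0, -20], 0], [[0, 0, -25], 0], [[0, 0, -20], 0], [[0, 0, 0], 0], [[0, 0, 0], 0]]'

```text
time_s: 15.65
tcp_pos: [0.5162, -0.3041, 0.1483]
eef_rot: [180.0, -0.0, -162.7]
contact_force: [-0.5, -0.3, -1.1]
gripper_width: 0.0152
```

```bash
python3 - <<'E'
from h import *
c,s=grab("wrist","w10"); print(s["time_s"],s["tcp_pos"],s["eef_rot"],s["contact_force"],s["gripper_width"])
crop(c,270,380,130,260,5,"w10c.png")
T=toolT(s); print([proj(c,(T@np.array([0,0,z,1]))[:3],s)[0] for z in(0,.01,.03,.0585)])
c,s=grab("side","s10"); crop(c,260,420,120,240,4,"s10c.png")
E
```

```text
15.65 [ 0.51616645 -0.3040711   0.14829354] [ 1.79974941e+02 -3.41582585e-03 -1.62696537e+02] [-0.53031136 -0.33732674 -1.1396832 ] 0.015189718853199592
[array([325.71689114, 250.50355365]), array([325.71040386, 243.48385118]), array([325.69928657, 231.43084758]), array([325.68667494, 217.72197866])]
```

View pics/w10c.png

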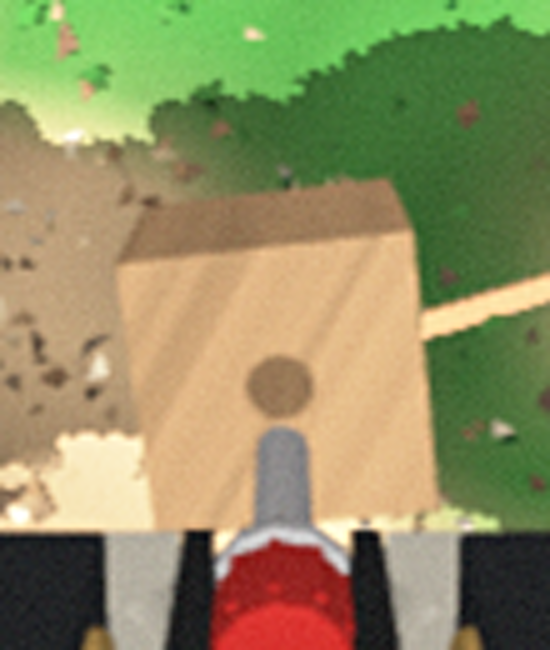

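View pics/s10c.png

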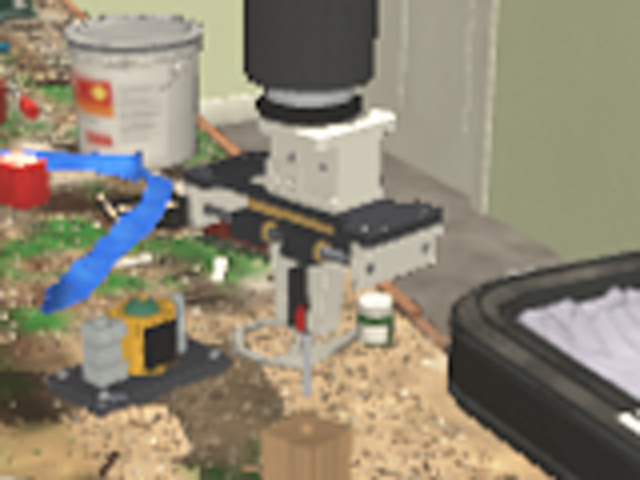

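```bash
python3 - <<'E'
from h import *
c,s=pickle.load(open("w10.pkl","rb")); T=np.linalg.inv(toolT(s))
h=plane(c,[(270+280/5,130+386/5)],.062,s)[0]; print("standhole",h,(T@np.r_[h,1])[:3]*1000)
h=plane(c,[(270+283/5,218.7)],s["tcp_pos"][2]-.0585,s)[0]; print("tip",h,(T@np.r_[h,1])[:3]*1000)
h=np.array([.4360278,-.0655213,.072]); print("jighole in tool",(T@np.r_[h,1])[:3]*1000)
hh=np.array([0.4363,-0.0651,.072]); print((T@np.r_[hh,1])[:3]*1000)
E
```

```text
standhole [ 0.51609987 -0.30376119  0.062     ] [-3.37499142e-02  2.77941157e-01  8.62936635e+01]
tip [ 0.51670887 -0.30313795  0.08979354] [-0.79890795  0.70399743 58.50026597]
jighole in tool [  5.55477673 251.55616313  76.40389451]
[  5.16958739 251.87743511  76.40401206]
```

step_arm --commands '[[[0, 15, 0], 0], [[1, 35, 0], 0], [[1, 40, 0], 0], [[1, 40, 0], 0], [[1, 40, 0], 0], [[1, 40, 0], 0], [[1, 28, 0], 0], [[0, 13, 0], 0], [[0, 0, 4], 0], [[0, 0, 4], 0], [[0, 0, 0], 0], [[0, 0, 0], 0]]'

```text
time_s: 17.25
tcp_pos: [0.4361, -0.067, 0.1403]
eef_rot: [-180.0, -0.0, -162.7]
contact_force: [-0.4, -0.7, -1.0]
gripper_width: 0.015
```

```bash
python3 - <<'E'
from h import *
c,s=grab("wrist","w11"); print(s["time_s"],s["tcp_pos"],s["eef_rot"],s["contact_force"],s["gripper_width"],jig(s["tcp_pos"]))
crop(c,270,380,130,260,5,"w11c.png")
T=np.linalg.inv(toolT(s));h=np.array([.4360278,-.0655213,.072]); print("jighole in tool",(T@np.r_[h,1])[:3]*1000, proj(c,h,s))
E
```

```text
17.25 [ 0.43608758 -0.06699892  0.14034885] [-1.79995613e+02 -3.58204748e-02 -1.62742032e+02] [-0.35938608 -0.66582346 -0.9842972 ] 0.014956219232036196 [-46.38615888  -1.26192863]
jighole in tool [-0.42401369  1.43406168 68.34848956] [[327.47006121 214.21212884]]
```

View pics/w11c.png

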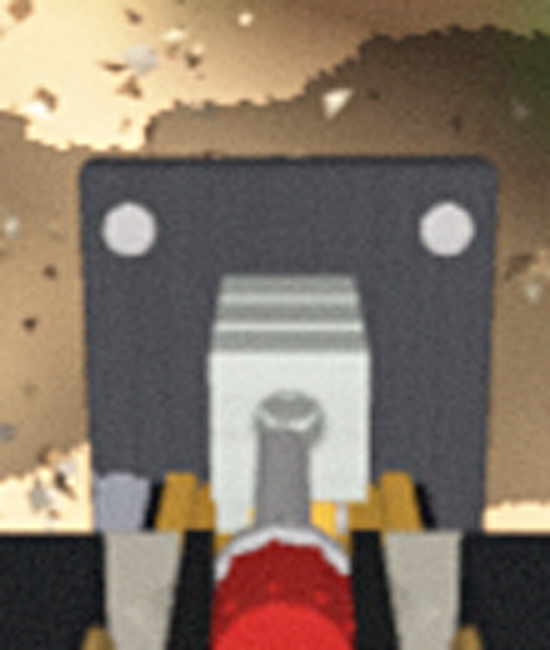

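step_arm --commands '[[[0, 0.8, 0], 0], [[0, 0, 0], 0], [[0, 0, 4], 0], [[0, 0, 4], 0], [[0, 0, 4], 0], [[0, 0, 4], 0], [[0, 0, 0], 0]]'

```text
time_s: 18.18
tcp_pos: [0.4356, -0.0657, 0.1242]
eef_rot: [180.0, -0.0, -162.7]
contact_force: [0.4, 0.1, -1.1]
gripper_width: 0.015
```

```bash
python3 - <<'E'
from h import *
c,s=grab("wrist","w12"); print(s["time_s"],s["tcp_pos"],s["eef_rot"],s["contact_force"],s["moment"],jig(s["tcp_pos"]))
crop(c,270,380,130,260,5,"w12c.png")
E
```

```text
18.175 [ 0.43558986 -0.06574639  0.12417741] [ 1.79998124e+02 -4.59097970e-02 -1.62685607e+02] [ 0.36601984  0.09619079 -1.08468224] [ 0.01277198 -0.05587796 -0.03936198] [-46.48888657   0.08194596]
```

View pics/w12c.png

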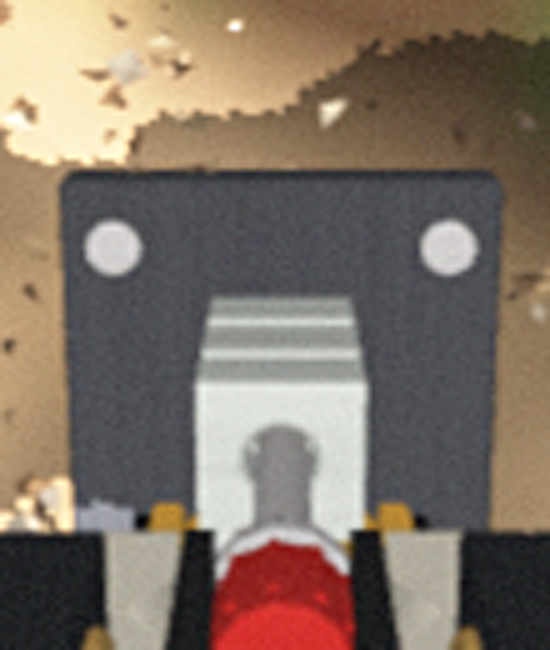

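step_arm --commands '[[[0, 0, 5], 0], [[0, 0, 5], 0], [[0, 0, 5], 0], [[0, 0, 5], 0], [[0, 0, 5], 0], [[0, 0, 5], 0], [[0, 0, 4], 0], [[0, 0, 4], 0], [[0, 0, 0], 0]]'

```text
time_s: 19.35
tcp_pos: [0.4356, -0.0658, 0.0863]
eef_rot: [180.0, -0.0, -162.7]
contact_force: [-0.0, 0.5, -0.1]
gripper_width: 0.0152
```

step_arm --commands '[[[0, 0, 3], 0], [[0, 0, 2], 0], [[0, 0, 2], 0], [[0, 0, 1], 0], [[0, 0, 1], 0], [[0, 0, 0], 0], [[0, 0, 0], 0]]'

```text
time_s: 20.23
tcp_pos: [0.4359, -0.0658, 0.0784]
eef_rot: [-180.0, 0.0, -162.7]
contact_force: [-3.5, 0.1, 10.9]
gripper_width: 0.0151
```

```bash
python3 - <<'E'
from h import *
c,s=grab("wrist","w13"); print(s["time_s"],s["tcp_pos"],s["eef_rot"],s["contact_force"],s["moment"],jig(s["tcp_pos"]))
crop(c,270,380,130,260,5,"w13c.png")
c,s=grab("side","s13"); crop(c,220,340,130,230,6,"s13c.png")
E
```

```text
20.225 [ 0.43589389 -0.0657556   0.07835385] [-1.79983707e+02  1.31829116e-02 -1.62664548e+02] [-3.54324398  0.1173137  10.90466518] [0.4939475 1.5700879 0.0375059] [-4.62013538e+01 -1.72577297e-02]
```

View pics/w13c.png

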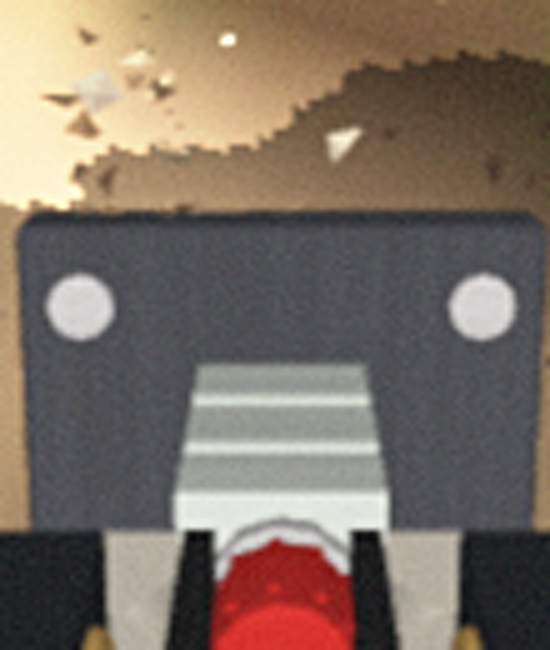

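View pics/s13c.png

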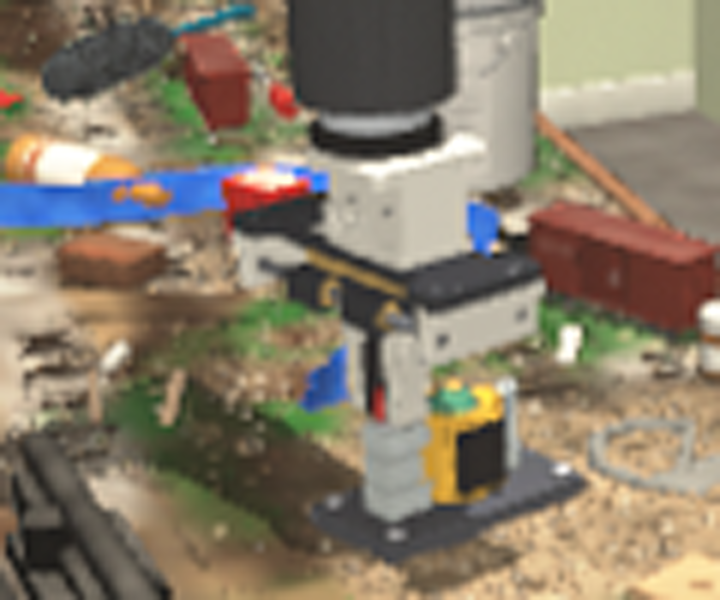

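step_arm --commands '[[[0, 0, 0], 0], [[0, 0, 0], 0], [[0, 0, 0], 0], [[0, 0, 0], 0], [[0, 0, 0], 0], [[0, 0, -8], 0], [[0, 0, -17], 0], [[0, 0, -16], 0], [[0, 0, -6], 0], [[-10, 0, 0], 0], [[-16, 0, 0], 0], [[-14, 0, 0], 0], [[-6, 0, 0], 0], [[0, 0, 0], 0]]' --gripper 0

```text
time_s: 22.08
tcp_pos: [0.4799, -0.0519, 0.124]
eef_rot: [180.0, -0.1, -162.7]
contact_force: [-1.1, -0.3, 0.1]
gripper_width: 0.0876
```

```bash
python3 - <<'E'
from h import *
c,s=grab("wrist","w14"); print(s["time_s"],s["tcp_pos"],s["eef_rot"],s["contact_force"],s["gripper_width"],jig(s["tcp_pos"]))
crop(c,230,420,90,260,4,"w14c.png")
for z in(.094,): 
    hsv=cv2.cvtColor(c["img"],cv2.COLOR_RGB2HSV)
E
```

```text
22.075 [ 0.47989461 -0.05192878  0.12397902] [ 1.79996513e+02 -7.00022290e-02 -1.62687706e+02] [-1.10528915 -0.29163746  0.10875855] 0.08764974643021536 [-0.07944233  0.09934088]
```

View pics/w14c.png

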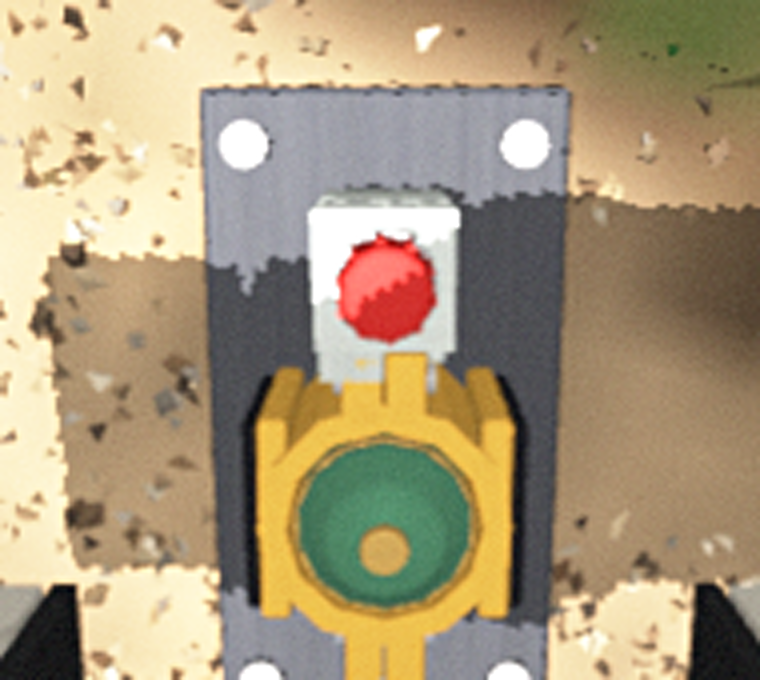

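step_arm --commands '[[[0, 0, 10], 0], [[0, 0, 20], 0], [[0, 0, 20], 0], [[0, 0, 20], 0], [[0, 0, 11], 0], [[0, 0, 4], 0], [[0, 0, 0], 0]]'

```text
time_s: 23.0
tcp_pos: [0.4798, -0.052, 0.0397]
eef_rot: [-180.0, 0.0, -162.7]
contact_force: [-0.1, -0.6, 0.0]
gripper_width: 0.0875
```

step_arm --commands '[[[0, 0, 0], 0], [[0, 0, 0], 0], [[0, 0, 0], 0], [[0, 0, 0], 0], [[0, 0, 0], 0], [[0, 0, 0], 0], [[0, 0, 0], 0], [[0, 0, 0], 0], [[0, 0, 0], 0], [[0, 0, 0], 0]]' --gripper 1 --grip_force 35

```text
time_s: 24.25
tcp_pos: [0.4799, -0.0523, 0.0397]
eef_rot: [-180.0, 0.0, -162.7]
contact_force: [1.7, -5.4, 1.3]
gripper_width: 0.0533
```

```bash
python3 - <<'E'
from h import *
c,s=grab("wrist","w15"); print(s["time_s"],s["tcp_pos"],s["eef_rot"],s["contact_force"],s["gripper_width"],jig(s["tcp_pos"]))
crop(c,230,420,90,260,4,"w15c.png")
d,s=grab("side","s15"); crop(d,220,340,130,230,6,"s15c.png")
E
```

```text
24.25 [ 0.4798901  -0.05227507  0.03973266] [-1.79977602e+02  6.03964550e-03 -1.62672982e+02] [ 1.68520459 -5.41330177  1.34150863] 0.053343392480610895 [-0.18672358 -0.22994575]
```

View pics/w15c.png

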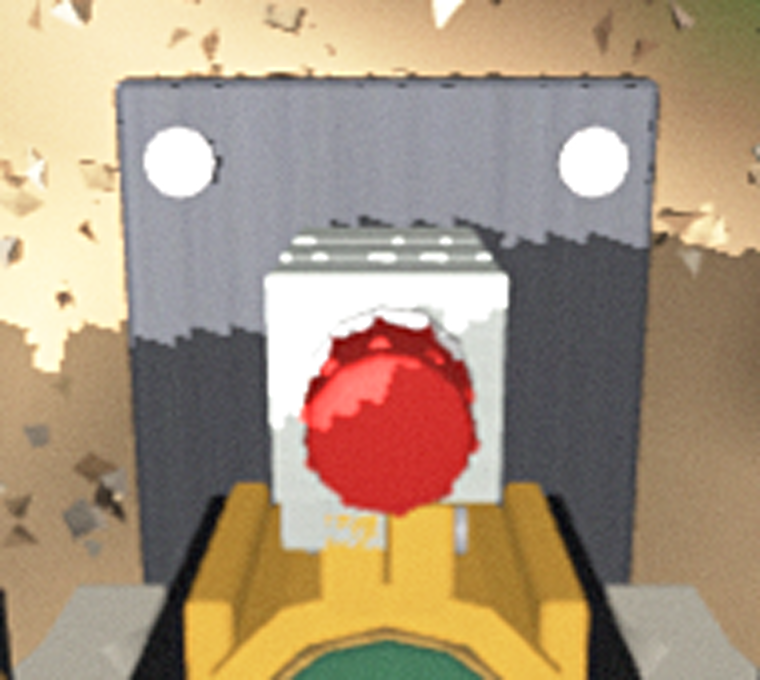

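View pics/s15c.png

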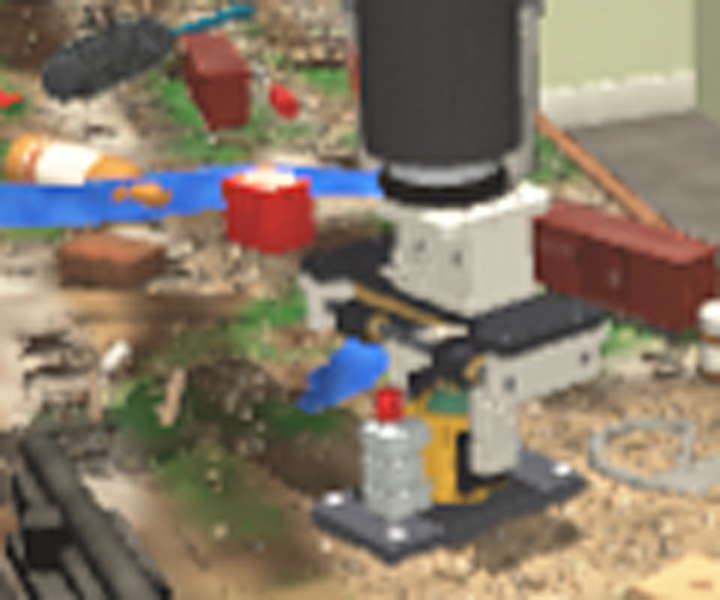

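```bash
python3 -c "
from plant import close_job
print(close_job())"
```

```text
the job is handed in; nothing more can be done
None
```

I did the whole job and handed it in at about 24 s, with the gripper still squeezing both black pads at a 35 N setting. `close_job` gave no verdict, so this rests on my own checks.

1. **Closing the jig:** I pushed the open half nearly shut with the closed fingers, then pinched the pads. The fingers stopped 53.9 mm apart, against 54 mm when shut.
2. **Pin:** I lifted it from the stand, lined it up with the lug hole using the wrist camera, and pushed it in until it stopped against about 11 N. The tool height at that point puts the tip at about z 20 mm, which is fully home. I then let go.
3. **Final squeeze:** The last pictures show the collar on the upper lug, the fingers well clear of the pin and the halves shut. The opening was 53.3 mm.

The final reading showed about 5.4 N of sideways force, so the two pads are not pressed quite equally. I had no separate force reading for each pad; I expect roughly 30 N or more on each, well above the 5 N needed.

I kept the arm clear of the jars, boxes, tin, canister and wagon. I did not measure their final positions; nothing looked moved in the views I took.

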